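Open the drop-front work flap of the drill bit cabinet

TASK

Open the drop-front work flap of the drill bit cabinet. First move the black hex key holder out of the way and stand it upright on the bench, clear of where the supports and the flap will come; then pull both red-tabbed supports fully out while the flap is still up, and lower the flap under control, without letting it drop, until it lies level on both supports. Leave the other tools and the bin where they are.

Things in the scene. Friction and masses are not known exactly. Their poses are not given: they have to be found in the camera images.
- unit: fixed drill bit cabinet: grey base 200 deep x 290 wide x 79 high, aluminium rims to 130, upright drill bits behind the flap to about 190. Origin on the bench at the middle of the foot of its front face. x points into the cabinet (away from the robot), y left as seen facing the front, z up; supports and flap come out towards -x. Place and yaw vary
- flap_hinge (a point): middle of the flap's hinge line, on the cabinet's front face, 75 mm above the bench; the hinge runs along the cabinet's y; axes as the cabinet's. The hinge is lightly stiff: let go, the flap stays where it is below about 0.2 rad but falls from farther down. Only the supports stop it at level; without them it sags on, and if one is not fully out it strikes the red tab
- flap (a joint): angle of the aluminium flap (240 wide, 150 from hinge to free edge, 12 thick, 0.45 kg): 0 = upright (closed), 1.571 = level, folded down towards the cabinet's -x; end stop 2.3. Starts 0 to 0.08. Its outer face passes through the hinge line and becomes its underside; the thickness lies behind, then above it
- flap_bar (a point): middle of the flap's black round bar handle, 12 in diameter, 110 long, parallel to the hinge, 45 mm beyond the flap's free edge on a leg at each end. It lies 195 mm from the hinge along the flap and 6 mm behind its outer face: 270 mm above the bench when upright, 81 when level. Axes are the flap's: z from hinge to bar, y along the bar
- support_left (a joint): travel of the left (cabinet +y) support bar, 0 = pushed in, 0.13 = fully out (stop), towards the cabinet's -x. Starts 0 to 0.03. Slides with about 2 N friction and stays where left. Steel bar 16 wide, 25 high, top 74 mm above the bench, 105 mm left of the cabinet's middle
- support_right (a joint): the same for the right (cabinet -y) support, 105 mm right of the middle
- support_left_tab (a point): grasp point on the upright red tab at the front end of the left support: 90 mm above the bench; the tab is 24 long (cabinet x) x 16 thick (cabinet y), the same thickness as the bar beneath it, its top 105 mm above the bench. Its centre lies 70 mm in front of the cabinet's front face when pushed in, 200 mm when fully out
- support_right_tab (a point): the same on the right support
- hex_holder: black plastic hex key holder, a block 90 (its x) x 40 (its y) x 80 high, 0.3 kg, with key ends standing on it up to 94 mm high; origin at the centre of its underside, z up. It starts standing in front of the cabinet, in the way of the supports or the flap, at any yaw
- plug_bin: bystander: orange open bin of rubber wall plugs, 100 (x) x 80 (y) x 80 high, origin at the centre of its underside; leave it alone
- clamp: bystander: green plastic clamp lying flat, within 52 mm of its origin (centre of underside) in x and 36 mm in y, 24 high; leave it alone
- level: bystander: stainless steel spirit level standing on its long edge, 180 (x) x 23 (y) x 46 high, origin at the centre of its underside; leave it alone
- screwdriver: bystander: blue screwdriver lying along its x, 180 long, about 30 thick, origin under its middle; leave it alone
Things that resemble listed ones, but are neither listed nor needed, are in the scene too. Several things have the shape of the hex_holder; the one meant has the colours described above.

How it is judged:
By the outcome, as a careful person would: the job done as asked, in the order asked, and still so for the second after the job is handed in, with the robot touching nothing.
It also fails if it takes over 72 s, if anything falls off the work surface, if the arm or the gripper's body presses on something with over 40 N, if the wrist force passes 120 N, or if a joint passes its speed limit or range.

ROBOT

A 7-joint arm with a two-finger parallel gripper is mounted at the origin on the work surface. World frame = base frame: x ahead of the robot, y to its left, z up, the work surface at z = 0. Lengths are in m, angles in rad, forces in N, time in s.
With the tool pointing down it reaches from about 0.4 to 0.75 m from the base axis. Payload 19.5 kg.
Tool frame: the origin (TCP) lies at the very end of the fingers, on their centre line; the grasp point (between the pads) lies 19 mm behind it; z points along the fingers, y is the line along which they close (so a half turn about z gives the same grasp; the last joint's range is limited). The gripper opens to 85 mm and grips with 20 to 120 N. Pads are 22 mm wide; open, the fingers measure 114 mm over their backs; the gripper's body (76 mm by 85 mm) begins 54 mm behind the grasp point. The pads swing forward as they close: fully open they stand 13 mm farther back than shut.
Start: joints at [1.129, 0.707, -0.028, 1.485, 0.022, 0.951, -0.075], TCP at [0.224, -0.53, 0.231] pointing down, gripper open.
Joint ranges: [-2.71, 2.71], [-0.32, 2.16], [-1.57, 1.52], [0, 2.45], [-1.46, 4.6], [0, 2.02], [-2.83, 2.83]. Speed limits (rad/s): [1.89, 1.89, 2.57, 2.57, 3.01, 3.01, 3.01].

INTERFACE

Orientations are given as a unit quaternion [w, x, y, z].
In Python, from rig import * gives the robot as it stands.
- The arm moves only by the tool jog_arm, never from a script. Its arguments are lists of equal length, an entry for each row: "grip": the opening, from -1 (shut) to 1 (fully open), so that 0 is half open; "translation": the shift along the tool's x, y, z in mm, a list of three; "rot": the turn, a rotation vector about the tool's x, y, z in rad, a list of three. In form: {"grip": [grip, ...], "translation": [[tx, ty, tz], ...], "rot": [[wx, wy, wz], ...]}. A call has 1 to 8 rows; each row is the pose to reach, as a shift and turn from the pose commanded when the call began, along the tool's axes at that moment; what a row does not reach only later rows make up. A row lasts 1/10 s, in which the tool goes at most 50 mm and 8.59 degrees, less where a joint would pass 70% of its speed; a pose out of reach is approached as far as the arm can. A call with a gripper value outside its range is refused whole. The fingers move at their own pace and stop on an object; "squeeze" is the grip in N (left out, the last holds). Time passes only in rows, so rows that repeat a pose let the fingers close. It gives the time, the measured TCP pose, the force, the opening and the grip force at its end, in the units of the state.
- read_state(): the state, without advancing time (a new reading comes with each control period).
- read_camera(name): name is "scene" or "top" or "wrist"; returns a dict with "img" (384x512x3 uint8, blue, green, red), "z_map" (384x512 float32, m along the optical axis (not along the pixel's ray), 0 where there is no reading), "fx", "fy", "cx", "cy" (pixels), "k1" (the pictures are not rectified: a ray, as slopes to the right and down, at radius r is drawn at 1 + k1 r^2 times it, then the intrinsics apply), "R" (3x3) and "t" (3): a world point X has camera coordinates R X + t. Camera axes: x right, y down, z forward; pixel columns grow to the right and rows downward; lengths in m; the calibration is good to about 2 mm. A picture is of the moment at which its call begins.
- finish_job(): hands the job in; it is judged then, once.
Trained networks look in a picture, given as the dict that the camera call returned (one of the last four; its "shot" number tells which), for a name from the list of things; names that differ only in an ending like _2 or _b are one class to them, and where a whole thing is asked for, a point or a joint stands for the part that bears it (a point fixed in the world has none). Each returns a list of dicts, best first, with "p" (0 to 1); they miss things now and then, are a little off and sometimes report something else, mostly with a low value. They report only what shows in the picture. A call takes as long as a camera call. They do not tell look-alikes from the thing itself.
- look_for(picture, query): "uv" ([column, row] in pixels, amid what is visible of it).
- landmark_of(picture, query): "uv" ([column, row] in pixels: a listed point, or the origin of a listed thing).
The state is a dict: "time": time; "joints": joint angles; "joint_vel": joint speeds; "tau": joint torques, N m; "tool_pos": TCP position; "eef_rot": TCP orientation; "force": force on the tool from outside, world axes, zero at the start; "wrist_torque": the same for the moment, N m; "finger_gap": finger opening in m; "finger_force": force on a finger pad.
Only numpy, scipy, OpenCV 4.12 (cv2) and the standard library are available. Lean on these libraries where they do the work, as an engineer would, in place of code of your own. Each camera call takes 0.05 s, during which the arm holds its last target. There are 200 camera calls.

## Working session

There is one attempt and no reset: what is moved stays moved. The work goes in short steps, Python scripts to look and compute and a tool call to move; the robot and the scene stay as the last step left them, time stands still between calls to the robot, and variables do not carry over. Pictures are saved under pics/ and viewed, at most 10 in all, crops included, and the job is handed in when it is done.

Besides the shell and the picture viewer there is one more tool, called after "Emit:" in YAML: its name, and indented under it one key for each argument. jog_arm: Moves the arm, as the interface text tells. Its arguments: {"type":"object","properties":{"grip":{"type":"array","items":{"type":"number"}},"translation":{"type":"array","items":{"type":"array","items":{"type":"number"}}},"rot":{"type":"array","items":{"type":"array","items":{"type":"number"}}},"squeeze":{"type":"number"}},"required":["grip","translation","rot"]}

```bash
mkdir -p pics; ls
cat > h.py <<'E'
from rig import *
import numpy as np, cv2
from scipy.spatial.transform import Rotation as Ro
def K(c): return np.array([[c["fx"],0,c["cx"]],[0,c["fy"],c["cy"]],[0,0,1.]])
def D(c): return np.array([c["k1"],0,0,0,0.])
def ray(c,uv):
    s=cv2.undistortPoints(np.array(uv,float).reshape(-1,1,2),K(c),D(c)).reshape(-1,2)
    return np.c_[s,np.ones(len(s))]
def toW(c,pc): return (np.asarray(pc)-np.ravel(c["t"]))@np.asarray(c["R"])
def onz(c,uv,z):
    r=ray(c,uv)@np.asarray(c["R"]); o=-np.asarray(c["R"]).T@np.ravel(c["t"])
    return o+r*((z-o[2])/r[:,2:])
def cloud(c):
    v,u=np.nonzero(c["z_map"]>0); d=c["z_map"][v,u]
    return toW(c,ray(c,np.c_[u,v])*d[:,None]),u,v
def depthat(c,uv):
    u,v=int(round(uv[0])),int(round(uv[1])); w=c["z_map"][max(v-2,0):v+3,max(u-2,0):u+3]; w=w[w>0]
    return toW(c,ray(c,[uv])*np.median(w))[0] if len(w) else None
def proj(c,X):
    R=np.asarray(c["R"]); return cv2.projectPoints(np.array(X,float).reshape(-1,3),cv2.Rodrigues(R)[0],np.ravel(c["t"]),K(c),D(c))[0].reshape(-1,2)
def rot(): 
    w,x,y,z=read_state()["eef_rot"]; return Ro.from_quat([x,y,z,w])
E
python3 - <<'E'
from h import *
np.set_printoptions(precision=3,suppress=True)
s=read_state(); print(s["tool_pos"],s["eef_rot"],rot().as_matrix())
ims=[]
for n in("top","scene"):
    c=read_camera(n); ims.append(c["img"])
    print(n,c["fx"],"cam at",-np.asarray(c["R"]).T@np.ravel(c["t"]))
    for q in("unit","hex_holder","plug_bin","clamp","level","screwdriver"):
        for r in look_for(c,q)[:4]:
            if r["p"]>.2: print(q,round(r["p"],2),np.round(r["uv"]),depthat(c,r["uv"]))
    for q in("flap_hinge","flap_bar","support_left_tab","support_right_tab","unit","hex_holder"):
        for r in landmark_of(c,q)[:3]:
            if r["p"]>.2: print("LM",q,round(r["p"],2),np.round(r["uv"]),depthat(c,r["uv"]))
cv2.imwrite("pics/a.png",cv2.resize(np.vstack(ims),None,fx=.78*1,fy=.78) if 0 else ims[0]); cv2.imwrite("pics/b.png",ims[1])
E
```

```text
pics
[ 0.224 -0.529  0.231] [-0.001  0.98   0.199 -0.   ] [[ 0.921  0.389 -0.   ]
 [ 0.389 -0.921  0.001]
 [ 0.    -0.001 -1.   ]]
top 484.9305070493143 cam at [0.218 0.016 1.518]
unit 0.78 [254. 147.] [0.73  0.013 0.099]
hex_holder 0.9 [294. 231.] [ 0.466 -0.099  0.081]
hex_holder 0.9 [388. 282.] [ 0.305 -0.364  0.08 ]
hex_holder 0.79 [260. 274.] [0.343 0.008 0.081]
hex_holder 0.76 [211. 288.] [0.307 0.151 0.082]
plug_bin 0.7 [334. 174.] [ 0.645 -0.236  0.052]
clamp 0.66 [294. 191.] [ 0.611 -0.111  0.   ]
clamp 0.64 [185. 207.] [ 0.57   0.241 -0.001]
clamp 0.34 [255. 146.] [0.733 0.009 0.099]
level 0.58 [157. 263.] [0.39  0.318 0.04 ]
screwdriver 0.51 [384. 192.] [ 0.591 -0.394  0.025]
LM flap_hinge 0.95 [262. 174.] [ 0.645 -0.009  0.091]
LM flap_hinge 0.39 [294. 236.] [ 0.455 -0.099  0.057]
LM flap_bar 0.56 [262. 154.] [ 0.646 -0.009  0.274]
LM support_left_tab 0.57 [233. 204.] [0.55  0.081 0.105]
LM unit 0.55 [262. 183.] [ 0.641 -0.01   0.002]
LM hex_holder 0.89 [211. 287.] [0.31  0.151 0.082]
LM hex_holder 0.73 [294. 231.] [ 0.464 -0.097  0.08 ]
LM hex_holder 0.63 [384. 282.] [ 0
[... 285 characters left out ...]
213.] [ 0.493 -0.107  0.076]
hex_holder 0.59 [238. 184.] [0.365 0.002 0.063]
plug_bin 0.81 [184. 264.] [ 0.658 -0.232  0.063]
clamp 0.59 [319. 221.] [ 0.559  0.235 -0.   ]
level 0.58 [324. 185.] [0.422 0.305 0.03 ]
screwdriver 0.81 [132. 272.] [ 0.615 -0.388  0.028]
LM flap_hinge 0.56 [253. 240.] [ 0.658 -0.024  0.104]
LM flap_bar 0.91 [255. 198.] [ 0.654 -0.012  0.271]
LM support_right_tab 0.7 [208. 228.] [ 0.49  -0.136  0.008]
LM support_right_tab 0.32 [258. 254.] [ 0.698 -0.018  0.083]
LM unit 0.57 [257. 254.] [ 0.695 -0.021  0.084]
LM hex_holder 0.91 [274. 180.] [0.354 0.136 0.036]
LM hex_holder 0.74 [188. 204.] [ 0.363 -0.182  0.012]
LM hex_holder 0.69 [216. 223.] [ 0.669 -0.126  0.221]
```

View pics/a.png

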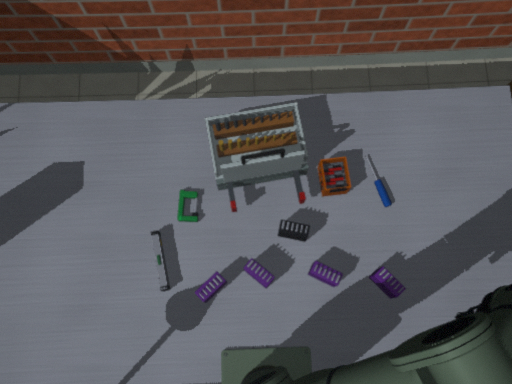

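View pics/b.png

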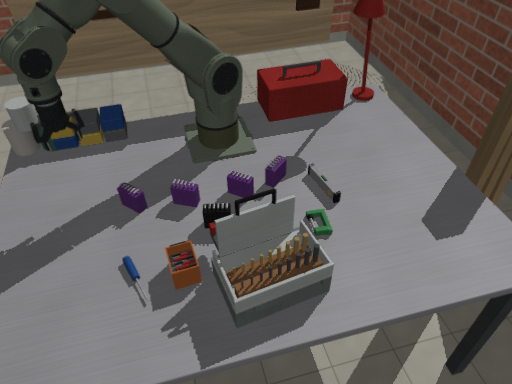

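Holder candidates in the top view: black (294,231), and purple ones at (211,288), (259,273), (325,273) and (388,282). Only the one at (294,231) is black, and it stands in front of the right support. I'll confirm that in a crop and measure.

Run:
```python
from h import *
np.set_printoptions(precision=3,suppress=True)
c=read_camera("top"); P,u,v=cloud(c); b,g,r=c["img"][v,u].astype(int).T
def rect(m,name):
    q=P[m]; (cx,cy),(w,h),a=cv2.minAreaRect(q[:,:2].astype(np.float32)); print(name,len(q),"c",cx,cy,"wh",w,h,"a",np.round(np.deg2rad(a),3),"z",q[:,2].min(),q[:,2].max())
near=lambda x,y,d:np.hypot(P[:,0]-x,P[:,1]-y)<d
rect(near(.466,-.099,.07)&(abs(P[:,2]-.082)<.012),"hex")
red=(r>120)&(g<60)&(b<60)&(P[:,0]<.64)
rect(red&(P[:,1]>0)&near(.55,.08,.05),"tabL"); 
rect(red&(P[:,1]<0)&near(.57,-.125,.05),"tabR")
for n,m in(("L",red&near(.55,.08,.06)),("R",red&near(.57,-.125,.06))): print(n,np.median(P[m],0) if m.any() else 0)
# bar handle: dark pts with z>.255
m=(P[:,2]>.255)&near(.65,-.01,.12); rect(m,"bar")
m=(P[:,2]>.20)&near(.65,-.01,.2); rect(m,"flap top")
m=(P[:,2]>.12)&(P[:,2]<.14)&near(.72,.01,.25)&(P[:,0]>.6); rect(m,"rims")
for n,x,y,d,z in(("bin",.645,-.235,.09,.06),("clamp",.56,.24,.07,.012),("scrdr",.59,-.39,.12,.01),("level",.39,.318,.12,.03)):
    rect(near(x,y,d)&(P[:,2]>z),n)
for n,x,y in(("p1",.307,.151),("p2",.343,.008),("p3",.345,-.185),("p4",.305,-.36)): rect(near(x,y,.07)&(P[:,2]>.06)&(P[:,2]<.1),n)
cv2.imwrite("pics/c.png",cv2.resize(c["img"][90:310,140:410],None,fx=2.7,fy=2.7,interpolation=cv2.INTER_CUBIC))
```

```text
hex 377 c 0.4745452404022217 -0.09712216258049011 wh 0.08951276540756226 0.04134361073374748 a 1.314 z 0.07033016060287053 0.09398799905476458
tabL 1 c 0.552053689956665 0.08703483641147614 wh 0.0 0.0 a 0.0 z 0.10830143717722496 0.10830143717722496
tabR 1 c 0.5638469457626343 -0.12324970960617065 wh 0.0 0.0 a 0.0 z 0.10328875071066967 0.10328875071066967
L [0.552 0.087 0.108]
R [ 0.564 -0.123  0.103]
bar 206 c 0.6472449898719788 -0.008940916508436203 wh 0.01456619706004858 0.12163092195987701 a 0.158 z 0.25573329844173553 0.2813343776709147
flap top 753 c 0.6475175023078918 -0.008594982326030731 wh 0.015270352363586426 0.2387821078300476 a 0.154 z 0.20019727175574648 0.2813343776709147
rims 1185 c 0.74261474609375 0.005636617541313171 wh 0.20481647551059723 0.2871440351009369 a 0.147 z 0.12000556004304154 0.13999565922481616
bin 413 c 0.6392683982849121 -0.21408796310424805 wh 0.1050305888056755 0.12989798188209534 a 0.056 z 0.060004594539240896 0.08914032374180407
clamp 405 c 0.5724733471870422 0.22753554582595825 wh 0.06486544758081436 0.10070613026618958 a 1.5 z 0.0120417623942471
[... 179 characters left out ...]
0.40083417296409607 0.31238698959350586 wh 0.1848892867565155 0.023175477981567383 a 0.188 z 0.030267618583734054 0.050623492007795735
p1 457 c 0.3123367428779602 0.15616604685783386 wh 0.042745720595121384 0.09111856669187546 a 0.746 z 0.06093773402622644 0.0992136041661632
p2 424 c 0.3485749065876007 0.01224849745631218 wh 0.09170663356781006 0.04148438945412636 a 0.818 z 0.06203631495608403 0.0994540830713414
p3 468 c 0.33970966935157776 -0.1856047660112381 wh 0.09295137971639633 0.04239008575677872 a 1.074 z 0.06026226817712204 0.09824665149170618
p4 484 c 0.3066430687904358 -0.36732345819473267 wh 0.09133748710155487 0.04265473783016205 a 0.748 z 0.060298715321636484 0.09804824159948698
```

View pics/c.png

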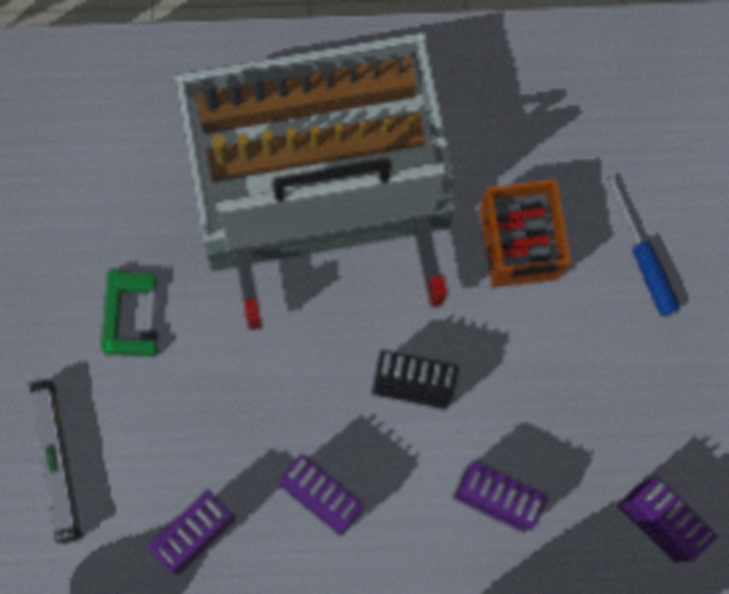

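The crop shows the black holder at crop (417,378), with purple look-alikes elsewhere. The red tabs are at crop (252,313) and (437,290). Next I'll compute the first move.

```bash
cat >> h.py <<'E'
YAW=.15; O=np.array([.6437,-.0093])
def cab(x,y): return O+np.array([x*np.cos(YAW)-y*np.sin(YAW),x*np.sin(YAW)+y*np.cos(YAW)])
def go(x,y,z,ya):  # ya: world angle of tool y, tool down
    s=read_state(); R=rot(); Y=np.array([np.cos(ya),np.sin(ya),0]); Z=np.array([0,0,-1.])
    best=None
    for k in(1,-1):
        T=Ro.from_matrix(np.c_[np.cross(k*Y,Z),k*Y,Z]); w=(R.inv()*T).as_rotvec()
        if best is None or np.linalg.norm(w)<np.linalg.norm(best): best=w
    print("t",np.round(R.inv().apply(np.array([x,y,z])-s["tool_pos"])*1000,1),"r",np.round(best,3),"j7",round(s["joints"][6],2),"F",np.round(s["force"],1),"t",round(s["time"],2))
E
python3 - <<'E'
from h import *
go(.4745,-.0971,.2,1.314-np.pi/2)
E
```

```text
t [ 399.3 -300.9   31.3] r [-0.     0.    -0.914] j7 -0.08 F [-0.4  0.  -0.3] t 1.35
```

Emit:
jog_arm:
  grip: [1,1,1,1,1,1,1,1]
  translation:
    - [50,-38,4]
    - [100,-75,8]
    - [150,-113,12]
    - [200,-150,16]
    - [250,-188,20]
    - [300,-225,24]
    - [350,-263,28]
    - [399,-301,31]
  rot:
    - [0,0,-0.115]
    - [0,0,-0.23]
    - [0,0,-0.345]
    - [0,0,-0.46]
    - [0,0,-0.575]
    - [0,0,-0.69]
    - [0,0,-0.8]
    - [0,0,-0.914]

```text
time: 2.15
tool_pos: [0.425, -0.1826, 0.2061]
eef_rot: [0.0, 0.791, 0.612, 0.0]
force: [0.8, -1.5, 1.0]
finger_gap: 0.0855
finger_force: 0.0
```

Run:
```python
from h import *
go(.4745,-.0971,.2,1.314-np.pi/2)
```

```text
t [95.2 26.6  6.1] r [0.    0.    0.004] j7 -0.13 F [ 0.8 -1.5  1. ] t 2.15
```

Emit:
jog_arm:
  grip: [1,1,1,1]
  translation:
    - [40,11,3]
    - [80,22,5]
    - [95,27,6]
    - [95,27,6]
  rot:
    - [0,0,0]
    - [0,0,0]
    - [0,0,0]
    - [0,0,0]

```text
time: 2.55
tool_pos: [0.4754, -0.0971, 0.1999]
eef_rot: [-0.0, 0.791, 0.612, 0.0]
force: [-0.0, 0.4, -0.5]
finger_gap: 0.0855
finger_force: 0.0
```

Run:
```python
from h import *
np.set_printoptions(precision=4,suppress=True)
go(.4745,-.0971,.042,1.314-np.pi/2)
c=read_camera("wrist"); P,u,v=cloud(c); 
m=(np.hypot(P[:,0]-.4745,P[:,1]+.0971)<.07)&(abs(P[:,2]-.082)<.012)
print(m.sum(),cv2.minAreaRect(P[m][:,:2].astype(np.float32)),P[m].min(0),P[m].max(0))
b,g,r=c["img"][v,u].astype(int).T
red=(r>110)&(g<70)&(b<70)&(P[:,2]>.06)
for s in(P[:,1]>0,P[:,1]<0):
    if (red&s).sum()>10: print("red",(red&s).sum(),np.median(P[red&s],0),cv2.minAreaRect(P[red&s&(P[:,2]>.1)][:,:2].astype(np.float32)))
```

```text
t [ -0.3  -0.9 157.9] r [ 0.    -0.001  0.003] j7 -0.31 F [-0.   0.4 -0.5] t 2.55
5076 ((0.47485947608947754, -0.10081765055656433), (0.09001701325178146, 0.04012293741106987), 76.04835510253906) [ 0.4455 -0.1474  0.0702] [ 0.5042 -0.0532  0.094 ]
red 2094 [ 0.5768 -0.1331  0.0776] ((0.5529748797416687, -0.12196338176727295), (0.023230677470564842, 0.060832392424345016), 67.05194854736328)
```

Emit:
jog_arm:
  grip: [1,1,1,1,1,0,0,0]
  translation:
    - [-4,0,45]
    - [-4,0,90]
    - [-4,0,130]
    - [-4,0,158]
    - [-4,0,158]
    - [-4,0,158]
    - [-4,0,158]
    - [-4,0,158]
  rot:
    - [0,0,-0.01]
    - [0,0,-0.01]
    - [0,0,-0.01]
    - [0,0,-0.01]
    - [0,0,-0.01]
    - [0,0,-0.01]
    - [0,0,-0.01]
    - [0,0,-0.01]
  squeeze: 40

```text
time: 3.4
tool_pos: [0.474, -0.1036, 0.0435]
eef_rot: [0.001, 0.789, 0.614, 0.001]
force: [0.2, -0.3, 0.0]
finger_gap: 0.0443
finger_force: 0.0
```

Emit:
jog_arm:
  grip: [-0.3,-0.3,-0.3,-0.3,-0.3,-0.3]
  translation:
    - [0,0,0]
    - [0,0,0]
    - [0,0,0]
    - [0,0,0]
    - [0,0,-30]
    - [0,0,-60]
  rot:
    - [0,0,0]
    - [0,0,0]
    - [0,0,0]
    - [0,0,0]
    - [0,0,0]
    - [0,0,0]

```text
time: 4.0
tool_pos: [0.4731, -0.1032, 0.1032]
eef_rot: [-0.0, 0.789, 0.615, -0.0]
force: [0.7, -0.1, -2.6]
finger_gap: 0.0396
finger_force: 42.4
```

Run:
```python
from h import *
go(.47,-.30,.14,1.314-np.pi/2); print(read_state()["tool_pos"],read_state()["finger_gap"])
```

```text
t [-191.6   45.1  -36.8] r [-0.001  0.     0.01 ] j7 -0.35 F [ 0.7 -0.1 -2.6] t 4.0
[ 0.47308848 -0.10322036  0.10323717] 0.039625453589514886
```

Emit:
jog_arm:
  grip: [-0.3,-0.3,-0.3,-0.3,-0.3,-0.3,-0.3,-0.3]
  translation:
    - [-20,5,0]
    - [-55,13,0]
    - [-95,22,0]
    - [-135,32,0]
    - [-170,40,0]
    - [-192,45,20]
    - [-192,45,45]
    - [-192,45,56]
  rot:
    - [0,0,0]
    - [0,0,0]
    - [0,0,0]
    - [0,0,0]
    - [0,0,0]
    - [0,0,0]
    - [0,0,0]
    - [0,0,0]

```text
time: 4.8
tool_pos: [0.4693, -0.3006, 0.045]
eef_rot: [-0.001, 0.789, 0.614, -0.0]
force: [1.0, 0.2, -1.8]
finger_gap: 0.0392
finger_force: 42.4
```

Emit:
jog_arm:
  grip: [-0.3,-0.3,-0.3,-0.3]
  translation:
    - [0,0,1]
    - [0,0,3]
    - [0,0,4]
    - [0,0,4]
  rot:
    - [0,0,0]
    - [0,0,0]
    - [0,0,0]
    - [0,0,0]

```text
time: 5.2
tool_pos: [0.4707, -0.3002, 0.0434]
eef_rot: [0.001, 0.789, 0.615, 0.0]
force: [-2.1, 2.5, 8.0]
finger_gap: 0.0394
finger_force: 43.6
```

Touchdown, so I'll release and rise. Then turn towards the left tab.

Emit:
jog_arm:
  grip: [0.6,1,1,1,1,1,1,1]
  translation:
    - [0,0,-1]
    - [0,0,-1]
    - [0,0,-1]
    - [0,0,-1]
    - [0,0,-25]
    - [0,0,-60]
    - [0,0,-110]
    - [0,0,-150]
  rot:
    - [0,0,0]
    - [0,0,0]
    - [0,0,0]
    - [0,0,0]
    - [0,0,0]
    - [0,0,0]
    - [0,0,0]
    - [0,0,0]

```text
time: 6.0
tool_pos: [0.4702, -0.3003, 0.1945]
eef_rot: [0.0, 0.789, 0.615, 0.0]
force: [0.1, -0.3, -0.5]
finger_gap: 0.0854
finger_force: 0.0
```

Run:
```python
from h import *
np.set_printoptions(precision=4,suppress=True)
c=read_camera("top"); P,u,v=cloud(c)
m=(np.hypot(P[:,0]-.47,P[:,1]+.3)<.07)&(P[:,2]>.06)&(P[:,2]<.11); print(m.sum(),P[m].min(0),P[m].max(0))
print(cab(-.096,-.105),cab(-.075,.105))
x,y=cab(-.15,-.105); go(x,y,.2,YAW+np.pi/2)
```

```text
329 [ 0.4483 -0.3355  0.0603] [ 0.5    -0.249   0.0983]
[ 0.5645 -0.1275] [0.5539 0.0833]
t [170.2  -2.5  -0.3] r [ 0.008 -0.003  1.174] j7 0.02 F [ 1.6 -1.2 10. ] t 6.05
```

Emit:
jog_arm:
  grip: [1,1,1,1,1,1,1,1]
  translation:
    - [20,0,0]
    - [45,-1,0]
    - [70,-1,0]
    - [95,-1,0]
    - [120,-2,0]
    - [145,-2,0]
    - [165,-2,0]
    - [170,-2,0]
  rot:
    - [0,0,0.147]
    - [0,0,0.294]
    - [0,0,0.441]
    - [0,0,0.588]
    - [0,0,0.735]
    - [0,0,0.88]
    - [0,0,1.03]
    - [0,0,1.174]

```text
time: 6.85
tool_pos: [0.5104, -0.1326, 0.192]
eef_rot: [-0.001, 0.997, 0.073, 0.0]
force: [-0.3, 0.2, 0.5]
finger_gap: 0.0851
finger_force: 0.0
```

```bash
cat > red.py <<'E'
from h import *
np.set_printoptions(precision=4,suppress=True)
c=read_camera("wrist"); P,u,v=cloud(c); b,g,r=c["img"][v,u].astype(int).T
for s,yy in (("R",-.105),("L",.105)):
    X=cab(-.08,yy); m=(r>110)&(g<70)&(b<70)&(P[:,2]>.098)&(P[:,2]<.112)&(np.hypot(*(P[:,:2]-X).T)<.06)
    if m.sum()>10: print(s,m.sum(),np.median(P[m],0),cv2.minAreaRect(P[m][:,:2].astype(np.float32)))
cv2.imwrite("pics/w.png",c["img"])
E
python3 - <<'E'
exec(open("red.py").read())
x,y=cab(-.096,-.105); go(x,y,.071,YAW+np.pi/2)
E
```

```text
R 749 [ 0.5694 -0.1293  0.1047] ((0.5689555406570435, -0.12948177754878998), (0.022159989923238754, 0.01403140090405941), 8.260185241699219)
t [ 54.3   2.2 121.1] r [-0.001 -0.    -0.013] j7 -1.15 F [ 0.4  1.2 -0.1] t 6.9
```

View pics/w.png

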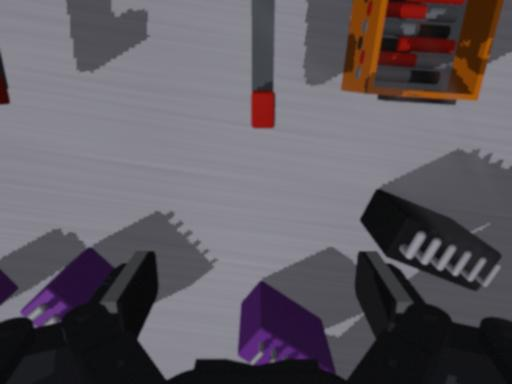

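Emit:
jog_arm:
  grip: [0,0,0,0,0,0,0,0]
  translation:
    - [30,3,0]
    - [58,5,0]
    - [58,5,20]
    - [58,5,50]
    - [58,5,85]
    - [58,5,112]
    - [58,5,121]
    - [58,5,121]
  rot:
    - [0,0,0]
    - [0,0,0]
    - [0,0,0]
    - [0,0,0]
    - [0,0,0]
    - [0,0,0]
    - [0,0,0]
    - [0,0,0]

```text
time: 7.7
tool_pos: [0.5675, -0.1316, 0.0706]
eef_rot: [-0.0, 0.997, 0.075, -0.001]
force: [1.0, 0.2, -0.2]
finger_gap: 0.0428
finger_force: 0.0
```

Emit:
jog_arm:
  grip: [-0.9,-0.9,-0.9,-0.9,-0.9,-0.9]
  translation:
    - [0,0,0]
    - [0,0,0]
    - [0,0,0]
    - [0,0,0]
    - [0,0,0]
    - [0,0,0]
  rot:
    - [0,0,0]
    - [0,0,0]
    - [0,0,0]
    - [0,0,0]
    - [0,0,0]
    - [0,0,0]
  squeeze: 40

```text
time: 8.3
tool_pos: [0.5685, -0.1285, 0.0727]
eef_rot: [-0.002, 0.997, 0.076, 0.001]
force: [-4.3, 17.9, 12.0]
finger_gap: 0.0153
finger_force: 41.4
```

Run:
```python
from h import *
x,y=cab(-.200,-.105); go(x,y,.071,YAW+np.pi/2)
```

```text
t [-107.8   -1.8    1.5] r [-0.004 -0.002  0.002] j7 -1.15 F [-4.3 17.9 12. ] t 8.3
```

Emit:
jog_arm:
  grip: [-0.9,-0.9,-0.9,-0.9,-0.9,-0.9,-0.9,-0.9]
  translation:
    - [0,-2,0]
    - [-15,-2,0]
    - [-30,-2,0]
    - [-47,-2,0]
    - [-64,-2,0]
    - [-80,-2,0]
    - [-95,-2,0]
    - [-100,-2,0]
  rot:
    - [0,0,0]
    - [0,0,0]
    - [0,0,0]
    - [0,0,0]
    - [0,0,0]
    - [0,0,0]
    - [0,0,0]
    - [0,0,0]

```text
time: 9.1
tool_pos: [0.4684, -0.143, 0.0727]
eef_rot: [-0.001, 0.997, 0.075, 0.001]
force: [-0.2, 13.1, 9.8]
finger_gap: 0.0153
finger_force: 42.0
```

Emit:
jog_arm:
  grip: [-0.9,-0.9,-0.9,-0.9,-0.9]
  translation:
    - [-3,0,0]
    - [-6,0,0]
    - [-8,0,0]
    - [-10,0,0]
    - [-10,0,0]
  rot:
    - [0,0,0]
    - [0,0,0]
    - [0,0,0]
    - [0,0,0]
    - [0,0,0]

```text
time: 9.6
tool_pos: [0.4595, -0.1443, 0.0726]
eef_rot: [-0.001, 0.997, 0.076, 0.001]
force: [-0.8, 13.6, 15.6]
finger_gap: 0.0156
finger_force: 42.7
```

Emit:
jog_arm:
  grip: [-0.9,-0.9,-0.9,-0.9]
  translation:
    - [-2,-1,0]
    - [-4,-1,0]
    - [-6,-1,0]
    - [-6,-1,0]
  rot:
    - [0,0,0]
    - [0,0,0]
    - [0,0,0]
    - [0,0,0]

```text
time: 10.0
tool_pos: [0.4591, -0.1445, 0.0728]
eef_rot: [0.001, 0.997, 0.076, 0.007]
force: [31.9, 12.2, -8.0]
finger_gap: 0.0154
finger_force: 39.9
```

Emit:
jog_arm:
  grip: [-0.9,0,0,0,0,0,0,0]
  translation:
    - [5,0,0]
    - [5,0,0]
    - [5,0,0]
    - [5,0,0]
    - [5,0,-20]
    - [5,0,-55]
    - [5,0,-90]
    - [5,0,-120]
  rot:
    - [0,0,0]
    - [0,0,0]
    - [0,0,0]
    - [0,0,0]
    - [0,0,0]
    - [0,0,0]
    - [0,0,0]
    - [0,0,0]

```text
time: 10.8
tool_pos: [0.4574, -0.1452, 0.193]
eef_rot: [0.0, 0.997, 0.075, 0.0]
force: [0.5, -0.6, -0.5]
finger_gap: 0.0428
finger_force: 0.0
```

```bash
sed -i 's/O=np.array(.*/O=np.array([.641,-.0108])/' h.py
python3 - <<'E'
from h import *
x,y=cab(-.14,.105); go(x,y,.19,YAW+np.pi/2)
E
```

```text
t [  61.5 -210.4    2.9] r [ 0.    -0.001 -0.   ] j7 -1.1 F [ 0.5 -0.6 -0.5] t 10.8
```

Emit:
jog_arm:
  grip: [0,0,0,0,0,0,0,0]
  translation:
    - [8,-25,0]
    - [17,-60,0]
    - [28,-95,0]
    - [38,-130,0]
    - [49,-165,0]
    - [56,-195,0]
    - [61,-210,0]
    - [61,-210,0]
  rot:
    - [0,0,0]
    - [0,0,0]
    - [0,0,0]
    - [0,0,0]
    - [0,0,0]
    - [0,0,0]
    - [0,0,0]
    - [0,0,0]

```text
time: 11.6
tool_pos: [0.4866, 0.0738, 0.1911]
eef_rot: [-0.0, 0.997, 0.076, 0.0]
force: [0.1, -0.1, -0.1]
finger_gap: 0.0423
finger_force: 0.0
```

Run:
```python
exec(open("red.py").read())
X=np.median(P[m],0); go(X[0],X[1],.072,YAW+np.pi/2)
```

```text
L 756 [0.5504 0.0803 0.1047] ((0.550287127494812, 0.08015000820159912), (0.02217012830078602, 0.01395321823656559), 8.553055763244629)
t [ 64.4   1.6 119.1] r [0.    0.    0.001] j7 -1.49 F [ 0.4 -0.6 -0.1] t 11.65
```

Emit:
jog_arm:
  grip: [0,0,0,0,0,0,0,0]
  translation:
    - [32,0,0]
    - [64,0,0]
    - [64,0,20]
    - [64,0,50]
    - [64,0,85]
    - [64,0,110]
    - [64,0,119]
    - [64,0,119]
  rot:
    - [0,0,0]
    - [0,0,0]
    - [0,0,0]
    - [0,0,0]
    - [0,0,0]
    - [0,0,0]
    - [0,0,0]
    - [0,0,0]

```text
time: 12.45
tool_pos: [0.5496, 0.0803, 0.0717]
eef_rot: [0.0, 0.997, 0.074, -0.001]
force: [0.9, -0.6, 0.8]
finger_gap: 0.0423
finger_force: 0.0
```

Emit:
jog_arm:
  grip: [-0.9,-0.9,-0.9,-0.9,-0.9,-0.9]
  translation:
    - [0,0,0]
    - [0,0,0]
    - [0,0,0]
    - [0,0,0]
    - [0,0,0]
    - [0,0,0]
  rot:
    - [0,0,0]
    - [0,0,0]
    - [0,0,0]
    - [0,0,0]
    - [0,0,0]
    - [0,0,0]
  squeeze: 40

```text
time: 13.05
tool_pos: [0.5505, 0.0813, 0.0735]
eef_rot: [-0.0, 0.997, 0.075, 0.001]
force: [-1.4, -0.6, 8.7]
finger_gap: 0.0156
finger_force: 41.9
```

Run:
```python
from h import *
x,y=cab(-.200,.105); go(x,y,.071,YAW+np.pi/2)
```

```text
t [-124.3   -0.4    2.2] r [-0.    -0.002 -0.001] j7 -1.47 F [-1.4 -0.6  8.7] t 13.05
```

Emit:
jog_arm:
  grip: [-0.9,-0.9,-0.9,-0.9,-0.9,-0.9,-0.9,-0.9]
  translation:
    - [-8,0,0]
    - [-25,0,0]
    - [-42,0,0]
    - [-60,0,0]
    - [-78,0,0]
    - [-96,0,0]
    - [-108,0,0]
    - [-114,0,0]
  rot:
    - [0,0,0]
    - [0,0,0]
    - [0,0,0]
    - [0,0,0]
    - [0,0,0]
    - [0,0,0]
    - [0,0,0]
    - [0,0,0]

```text
time: 13.85
tool_pos: [0.4375, 0.0647, 0.0734]
eef_rot: [-0.0, 0.997, 0.075, 0.001]
force: [2.2, 4.3, 11.0]
finger_gap: 0.0157
finger_force: 42.4
```

Emit:
jog_arm:
  grip: [-0.9,-0.9,-0.9,-0.9,-0.9]
  translation:
    - [-3,0,0]
    - [-6,0,0]
    - [-9,0,0]
    - [-12,0,0]
    - [-12,0,0]
  rot:
    - [0,0,0]
    - [0,0,0]
    - [0,0,0]
    - [0,0,0]
    - [0,0,0]

```text
time: 14.35
tool_pos: [0.4306, 0.0637, 0.0735]
eef_rot: [-0.001, 0.997, 0.075, 0.006]
force: [24.6, 8.0, -1.7]
finger_gap: 0.0153
finger_force: 40.4
```

Emit:
jog_arm:
  grip: [-0.9,0,0,0,0,0,0,0]
  translation:
    - [6,0,0]
    - [6,0,0]
    - [6,0,0]
    - [6,0,0]
    - [6,0,-30]
    - [6,0,-75]
    - [6,0,-120]
    - [6,0,-165]
  rot:
    - [0,0,0]
    - [0,0,0]
    - [0,0,0]
    - [0,0,0]
    - [0,0,0]
    - [0,0,0]
    - [0,0,0]
    - [0,0,0]

```text
time: 15.15
tool_pos: [0.4307, 0.0632, 0.2391]
eef_rot: [-0.0, 0.997, 0.075, -0.0]
force: [1.0, 0.0, -0.4]
finger_gap: 0.0425
finger_force: 0.0
```

Run:
```python
from h import *
x,y=cab(-.06,0); go(x,y,.36,YAW+.001)
```

```text
t [ 136.9  104.5 -120.9] r [0.    0.    1.569] j7 -1.49 F [ 1.   0.  -0.4] t 15.15
```

Emit:
jog_arm:
  grip: [0,0,0,0,0,0,0,0]
  translation:
    - [0,5,-30]
    - [0,20,-70]
    - [20,40,-110]
    - [45,60,-121]
    - [70,80,-121]
    - [95,95,-121]
    - [120,105,-121]
    - [137,105,-121]
  rot:
    - [0,0,-0.145]
    - [0,0,-0.29]
    - [0,0,-0.435]
    - [0,0,-0.58]
    - [0,0,-0.725]
    - [0,0,-0.87]
    - [0,0,-1.01]
    - [0,0,-1.15]

```text
time: 15.95
tool_pos: [0.5834, -0.0215, 0.3576]
eef_rot: [-0.0, 0.795, 0.607, -0.0]
force: [-0.9, 0.4, -0.4]
finger_gap: 0.0426
finger_force: 0.0
```

Emit:
jog_arm:
  grip: [0,0,0,0,0]
  translation:
    - [0,0,0]
    - [0,0,0]
    - [0,0,0]
    - [0,0,0]
    - [0,0,0]
  rot:
    - [0,0,-0.14]
    - [0,0,-0.28]
    - [0,0,-0.42]
    - [0,0,-0.42]
    - [0,0,-0.42]

```text
time: 16.45
tool_pos: [0.5822, -0.0201, 0.3581]
eef_rot: [-0.0, 0.654, 0.756, -0.0]
force: [-1.0, -0.1, -0.5]
finger_gap: 0.0428
finger_force: 0.0
```

Run:
```python
from h import *
np.set_printoptions(precision=4,suppress=True)
for n in("wrist","top"):
    c=read_camera(n); P,u,v=cloud(c)
    m=(P[:,2]>.255)&(P[:,2]<.285)&(np.hypot(P[:,0]-.647,P[:,1]+.009)<.09)
    if m.sum()>20: print(n,m.sum(),np.median(P[m],0),cv2.minAreaRect(P[m][:,:2].astype(np.float32)),P[m][:,2].max())
    if n=="top":
        b,g,r=c["img"][v,u].astype(int).T; red=(r>110)&(g<70)&(b<70)&(P[:,2]>.09)&(P[:,0]<.6)
        print([np.median(P[red&k],0) for k in(P[:,1]>0,(P[:,1]<0)&(P[:,1]>-.18))])
    cv2.imwrite(f"pics/bar_{n}.png",c["img"])
go(.6472,-.0089,.31,YAW)
```

```text
wrist 2794 [ 0.6455 -0.0012  0.2748] ((0.6477904319763184, -0.010885007679462433), (0.012049009092152119, 0.11952512711286545), 8.455938339233398) 0.2777311058898605
top 37 [0.6376 0.0432 0.2738] ((0.640613853931427, 0.04083606228232384), (0.012274563312530518, 0.020595408976078033), 13.831901550292969) 0.27860369521315637
[array([0.4318, 0.0663, 0.1044]), array([nan, nan, nan])]
t [ 1.5 65.8 48.1] r [-0.    -0.    -0.004] j7 0.01 F [ 0.8  0.4 -0.6] t 16.55
  return _methods._mean(a, axis=axis, dtype=dtype,
  ret = um.true_divide(
```

View pics/bar_top.png

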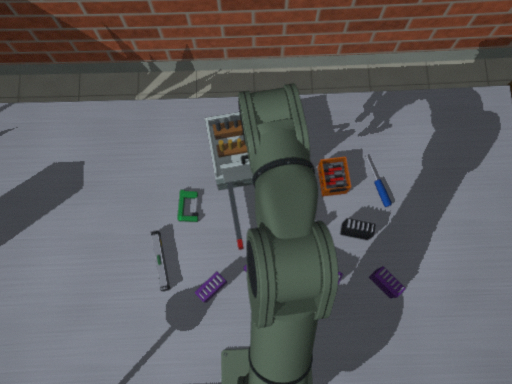

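View pics/bar_wrist.png

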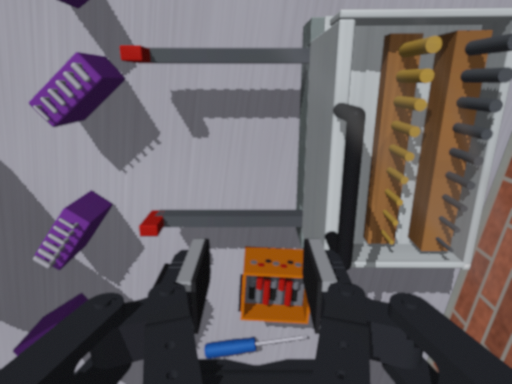

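Both supports are out (wrist view, tabs at (133,53) and (150,223)). The bar spans (345,110) to (340,250). Next: go above the bar.

Emit:
jog_arm:
  grip: [0,0,0,0,0,0,0,0]
  translation:
    - [1,15,0]
    - [2,35,0]
    - [3,55,0]
    - [3,66,0]
    - [3,66,25]
    - [3,66,60]
    - [3,66,90]
    - [3,66,104]
  rot:
    - [0,0,0]
    - [0,0,0]
    - [0,0,0]
    - [0,0,0]
    - [0,0,0]
    - [0,0,0]
    - [0,0,0]
    - [0,0,0]

```text
time: 17.35
tool_pos: [0.6464, -0.0072, 0.2516]
eef_rot: [-0.001, 0.653, 0.757, -0.001]
force: [0.1, 0.2, 1.3]
finger_gap: 0.0426
finger_force: 0.0
```

Emit:
jog_arm:
  grip: [-0.5,-0.8,-0.95,-0.95,-0.95,-0.95,-0.95]
  translation:
    - [0,0,0]
    - [0,0,0]
    - [0,0,0]
    - [0,0,0]
    - [0,0,0]
    - [0,0,0]
    - [0,0,0]
  rot:
    - [0,0,0]
    - [0,0,0]
    - [0,0,0]
    - [0,0,0]
    - [0,0,0]
    - [0,0,0]
    - [0,0,0]
  squeeze: 25

```text
time: 18.05
tool_pos: [0.6476, -0.0071, 0.255]
eef_rot: [0.0, 0.653, 0.758, 0.001]
force: [-1.1, -0.1, 7.1]
finger_gap: 0.011
finger_force: 25.4
```

Run:
```python
from h import *
s=read_state(); R=rot(); p=np.array(s["tool_pos"]); print(p,s["finger_gap"],s["force"])
O=np.array([.643,-.0105]); cx=np.array([np.cos(YAW),np.sin(YAW)])
def bar(th): # cab x,z of bar centre
    return np.array([6e-3*np.cos(th)-.195*np.sin(th), .075+.195*np.cos(th)+6e-3*np.sin(th)])
for th0 in (0,.01,.03): print(th0,bar(th0))
print("now bar cab x",(p[:2]-O)@cx, "z",p[2]+.019)
b0=bar(0.01)
for th in np.linspace(.1,1.571,30):
    d=bar(th)-b0; w=np.array([*(d[0]*cx),d[1]]); print(round(th,2),np.round(R.inv().apply(w)*1000,0))
```

```text
[ 0.64755495 -0.00710827  0.25499245] 0.01102229378634963 [-1.08804594 -0.12400583  7.13203233]
0 [0.006 0.27 ]
0.01 [0.00404973 0.27005025]
0.03 [1.48177663e-04 2.70092230e-01]
now bar cab x 0.005010654532409727 z 0.27399245289912066
0.1 [ -0. -18.   0.]
0.15 [ -0. -27.   1.]
0.2 [ -0. -37.   3.]
0.25 [ -0. -47.   5.]
0.3 [ -0. -56.   7.]
0.35 [ -0. -66.  10.]
0.4 [ -0. -75.  13.]
0.46 [ -0. -84.  17.]
0.51 [ -0. -93.  21.]
0.56 [  -0. -102.   26.]
0.61 [  -0. -110.   31.]
0.66 [  -0. -119.   37.]
0.71 [  -0. -126.   43.]
0.76 [  -0. -134.   49.]
0.81 [  -0. -141.   56.]
0.86 [  -0. -148.   63.]
0.91 [  -0. -155.   71.]
0.96 [  -0. -161.   78.]
1.01 [  -0. -166.   86.]
1.06 [  -0. -172.   95.]
1.11 [  -0. -177.  103.]
1.17 [  -0. -181.  112.]
1.22 [  -0. -185.  121.]
1.27 [  -0. -188.  131.]
1.32 [  -0. -192.  140.]
1.37 [  -0. -194.  150.]
1.42 [  -0. -196.  159.]
1.47 [  -0. -198.  169.]
1.52 [  -0. -199.  179.]
1.57 [  -0. -199.  189.]
```

Emit:
jog_arm:
  grip: [-0.95,-0.95,-0.95,-0.95,-0.95,-0.95,-0.95,-0.95]
  translation:
    - [0,-5,-2]
    - [0,-10,-2]
    - [0,-18,-2]
    - [0,-27,-1]
    - [0,-37,1]
    - [0,-47,3]
    - [0,-56,5]
    - [0,-66,8]
  rot:
    - [0,0,0]
    - [0,0,0]
    - [0,0,0]
    - [0,0,0]
    - [0,0,0]
    - [0,0,0]
    - [0,0,0]
    - [0,0,0]

```text
time: 18.85
tool_pos: [0.5817, -0.0167, 0.2468]
eef_rot: [0.0, 0.652, 0.758, 0.001]
force: [0.3, 2.4, 5.2]
finger_gap: 0.0107
finger_force: 25.9
```

```bash
cat > f.py <<'E'
from h import *
s=read_state(); R=rot(); p=np.array(s["tool_pos"]); print(p,s["finger_gap"],s["force"],s["finger_force"])
O=np.array([.643,-.0105]); cx=np.array([np.cos(YAW),np.sin(YAW)])
x=(p[:2]-O)@cx; z=p[2]+.016-.075; print("x",x,"r",np.hypot(x,z),"th",np.arctan2(-x,z)+.031)
E
python3 f.py
```

```text
[ 0.58174296 -0.0167421   0.24683018] 0.010732512884987406 [0.28999029 2.42332363 5.16814051] 25.873369574546814
x -0.06150200012318755 r 0.1976427886890099 th 0.34743185624461237
```

Emit:
jog_arm:
  grip: [-0.95,-0.95,-0.95,-0.95,-0.95,-0.95,-0.95,-0.95]
  translation:
    - [0,-9,3]
    - [0,-18,7]
    - [0,-27,11]
    - [0,-36,16]
    - [0,-44,21]
    - [0,-53,27]
    - [0,-60,33]
    - [0,-68,39]
  rot:
    - [0,0,0]
    - [0,0,0]
    - [0,0,0]
    - [0,0,0]
    - [0,0,0]
    - [0,0,0]
    - [0,0,0]
    - [0,0,0]

```text
time: 19.65
tool_pos: [0.5146, -0.0268, 0.2075]
eef_rot: [0.0, 0.653, 0.758, 0.001]
force: [3.4, 2.0, -4.5]
finger_gap: 0.011
finger_force: 25.2
```

Emit:
jog_arm:
  grip: [-0.95,-0.95,-0.95,-0.95,-0.95,-0.95,-0.95,-0.95]
  translation:
    - [0,-7,7]
    - [0,-14,14]
    - [0,-21,22]
    - [0,-27,29]
    - [0,-32,37]
    - [0,-38,46]
    - [0,-43,54]
    - [0,-47,63]
  rot:
    - [0,0,0]
    - [0,0,0]
    - [0,0,0]
    - [0,0,0]
    - [0,0,0]
    - [0,0,0]
    - [0,0,0]
    - [0,0,0]

```text
time: 20.45
tool_pos: [0.4681, -0.0338, 0.1444]
eef_rot: [0.0, 0.653, 0.758, 0.001]
force: [-0.2, 2.4, -0.2]
finger_gap: 0.0108
finger_force: 25.6
```

```bash
python3 f.py
```

```text
[ 0.46813748 -0.03381603  0.14444574] 0.010790786422608493 [-0.17485344  2.38311404 -0.18413478] 25.602609515190125
x -0.1763833059689577 r 0.19598990971429386 th 1.1506804119689311
```

Emit:
jog_arm:
  grip: [-0.95,-0.95,-0.95,-0.95,-0.95,-0.95,-0.95,-0.95]
  translation:
    - [0,-4,9]
    - [0,-8,18]
    - [0,-11,28]
    - [0,-13,37]
    - [0,-15,47]
    - [0,-17,56]
    - [0,-18,65]
    - [0,-18,70]
  rot:
    - [0,0,0]
    - [0,0,0]
    - [0,0,0]
    - [0,0,0]
    - [0,0,0]
    - [0,0,0]
    - [0,0,0]
    - [0,0,0]

```text
time: 21.25
tool_pos: [0.4503, -0.0366, 0.0738]
eef_rot: [-0.0, 0.652, 0.758, 0.0]
force: [-3.2, 1.3, -0.5]
finger_gap: 0.0109
finger_force: 25.3
```

Emit:
jog_arm:
  grip: [-0.95,-0.95,-0.95,-0.95,-0.95,-0.95,-0.95]
  translation:
    - [0,-1,2]
    - [0,-1,4]
    - [0,-1,6]
    - [0,-1,8]
    - [0,-1,9]
    - [0,-1,10]
    - [0,-1,10]
  rot:
    - [0,0,0]
    - [0,0,0]
    - [0,0,0]
    - [0,0,0]
    - [0,0,0]
    - [0,0,0]
    - [0,0,0]

```text
time: 21.95
tool_pos: [0.45, -0.037, 0.065]
eef_rot: [0.001, 0.653, 0.758, 0.001]
force: [1.2, 1.6, 23.5]
finger_gap: 0.0109
finger_force: 28.4
```

```bash
python3 f.py
```

```text
[ 0.44999247 -0.03699442  0.0649528 ] 0.010934481971978329 [ 1.20274658  1.64049553 23.52487642] 28.38144600391388
x -0.194799537400439 r 0.19489047077684893 th 1.5712472393394479
```

Emit:
jog_arm:
  grip: [-0.95,-0.95,-0.6,-0.4,-0.4,-0.4,-0.4,-0.4]
  translation:
    - [0,0,-2]
    - [0,0,-2]
    - [0,0,-2]
    - [0,0,-2]
    - [0,0,-2]
    - [0,0,-2]
    - [0,0,-5]
    - [0,0,-15]
  rot:
    - [0,0,0]
    - [0,0,0]
    - [0,0,0]
    - [0,0,0]
    - [0,0,0]
    - [0,0,0]
    - [0,0,0]
    - [0,0,0]

```text
time: 22.75
tool_pos: [0.449, -0.0368, 0.0791]
eef_rot: [-0.001, 0.652, 0.758, -0.0]
force: [0.4, -0.5, 0.4]
finger_gap: 0.026
finger_force: 0.0
```

Emit:
jog_arm:
  grip: [-0.4,-0.4,-0.4,-0.4,-0.4,-0.4,-0.4,-0.4]
  translation:
    - [0,0,-15]
    - [0,0,-40]
    - [0,0,-80]
    - [0,0,-120]
    - [0,0,-160]
    - [40,0,-180]
    - [80,0,-180]
    - [120,0,-180]
  rot:
    - [0,0,0]
    - [0,0,0]
    - [0,0,0]
    - [0,0,0]
    - [0,0,0]
    - [0,0,0]
    - [0,0,0]
    - [0,0,0]

```text
time: 23.55
tool_pos: [0.4311, 0.083, 0.2605]
eef_rot: [0.001, 0.653, 0.758, 0.001]
force: [1.6, -0.5, -0.4]
finger_gap: 0.026
finger_force: 0.0
```

Emit:
jog_arm:
  grip: [-0.4,-0.4,-0.4,-0.4,-0.4]
  translation:
    - [40,0,0]
    - [80,0,0]
    - [120,0,0]
    - [150,0,0]
    - [150,0,0]
  rot:
    - [0,0,0]
    - [0,0,0]
    - [0,0,0]
    - [0,0,0]
    - [0,0,0]

```text
time: 24.05
tool_pos: [0.408, 0.2337, 0.2598]
eef_rot: [-0.001, 0.651, 0.759, 0.001]
force: [-0.0, -0.5, -0.1]
finger_gap: 0.0256
finger_force: 0.0
```

Run:
```python
from h import *
np.set_printoptions(precision=3,suppress=True)
print(read_state()["tool_pos"])
c=read_camera("top"); P,u,v=cloud(c)
for x,y in((-.03,0),(-.08,.08),(-.08,-.08),(-.13,.08),(-.13,0),(-.13,-.08),(-.195,0)):
    X=cab(x,y); m=np.hypot(*(P[:,:2]-X).T)<.008; print(x,y,m.sum(),np.median(P[m,2]))
m=(np.hypot(P[:,0]-.47,P[:,1]+.3)<.07)&(P[:,2]>.06)&(P[:,2]<.11); print("hex",m.sum(),P[m].min(0),P[m].max(0))
cv2.imwrite("pics/end.png",cv2.resize(c["img"][90:310,140:410],None,fx=2.7,fy=2.7))
```

```text
[0.408 0.234 0.26 ]
-0.03 0 19 0.0875923892849687
-0.08 0.08 23 0.08646679790244403
-0.08 -0.08 23 0.08683565119648985
-0.13 0.08 28 0.08449173572963538
-0.13 0 27 0.08492614086852349
-0.13 -0.08 28 0.08443207654205287
-0.195 0 37 0.0048006304469679646
hex 428 [ 0.443 -0.343  0.06 ] [ 0.5   -0.249  0.099]
```

View pics/end.png

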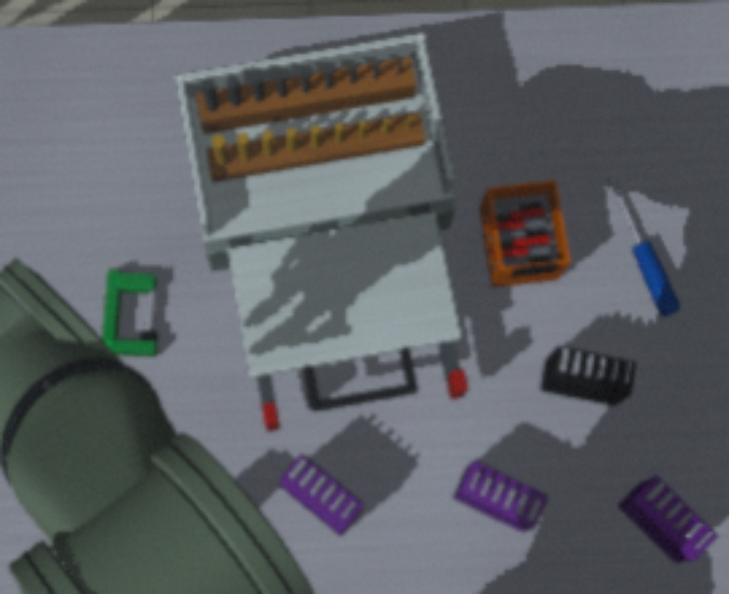

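The flap lies level on both supports, whose red tabs are at (270,415) and (457,383). The black holder stands upright and clear at (588,375), and the bystanders haven't moved. Handing in.

```bash
python3 -c "
from rig import *
print(finish_job())"
```

```text
the job is handed in; nothing more can be done
None
```

Job handed in at about 24 s of the 72 s allowed: the black hex key holder stands upright and clear, both supports are pulled out to their stops, and the flap was lowered under control and lies level on them.

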